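# Shorten a work-light tripod leg to its mark and clamp it

## Task

The work-light tripod lies on the bench with its head propped on the toolbox; its top leg has its clamp lever open and has slid out to the end, and it slides back down whenever it is let go. Take hold of the lower section of that leg, push it up the tube until the mouth of its clamp collar meets the rubber marker ring, and only there, while still holding it at the ring, swing the cam lever fully shut against the leg. Finish while holding: keep gripping the leg with the lever shut, do not let go, and leave the marker ring and the other things on the bench where they are.

Things in the scene. Friction and masses are not known exactly. Their poses are not given: they have to be found in the camera images.
- tripod: Tripod on its side, heavy, does not move; head propped on a grey toolbox 104 mm high. Origin on the bench, 136 mm under the top leg's axis; x level, head to feet; y level, to the top leg's lever side; z up. Legs slope down 0.26 rad along x. Two clamped legs lie below the top one (axes 45 mm lower, 26 mm to each side): fingers straddling the top leg may reach 24 mm below its axis.
- lower_leg: Sliding lower section of the top leg: black collar 38 mm diameter from the mouth to 32 mm down, then dark steel tube 30 mm diameter, rubber foot 35 mm; 282 mm long, 0.4 kg. Origin: centre of the collar's mouth on the leg axis. x down the leg to the foot, y level to the lever side, z square to the leg, up.
- leg_slide (a joint): Travel of the lower section along the fixed upper tube (24 mm, aluminium), m; grows downhill as the leg lengthens; range -0.040 to 0.065, starts at the 0.065 end stop; zero is no mark. Lever open: pushing uphill takes about 1.5 N, and let go it slides back down to the stop. Lever shut: clamped, holds over 15 N.
- cam_lever (a joint): Opening of the cam lever, rad: 0 shut, starts 0.45 to 0.55, stop at 1.5. Stiff: stays where left; a push at the pad under 6 N does not move it, about 8 N moves it, rising below 0.35 rad, where the cam bites, to 12 N to shut it fully. Squeezing arm and tube together shuts it; shut they measure 44 mm across: arm's outer face 28.5 mm, opposite tube face 15 mm from the leg axis.
- lever_pin (a point): The lever's pivot, at the collar: 14 mm down the leg from the mouth, 24.5 mm from the leg axis on the lever (y) side; it turns about the leg's z axis. The black plastic arm, 16 mm high and 6 mm thick, runs from here towards the foot, swung out to the y side by the opening angle, and ends 67 mm away with a slightly out-turned tip.
- lever_pad (a point): Point to press: on the arm's outer face, 42 mm from the pin along the arm (outer face 4 mm out from the line through the pin).
- ring_face (a point): Centre of the foot-side face of the black rubber marker ring (32 mm diameter, 4 mm wide) on the bare upper tube, on the leg axis, 45 to 87 mm uphill of the mouth at the start; axes as the lower leg's. The mouth is at the mark when it lies in this face. About 5 N would push the ring along.
- flood_lamp: Bystander: black flood lamp on a foot plate, 160 mm wide, 130 mm high, 60 mm deep, beyond the tripod; origin under its middle.
- cleaner_bottle: Bystander: white bottle, 68 mm diameter, 190 mm high, beyond the tripod; origin under its middle.
- paint_can: Bystander: steel can, 100 mm diameter, 115 mm high, on the robot's side of the tripod; origin under its middle.

How it is judged:
On the way, in this order (a step that is already met when the one before it is completed fails the run):
1. the leg is held by the fingers with its mouth at the ring (within 4 mm), the lever still open (more than 0.33 rad) (x of lower_leg in the frame of ring_face between -0.004 and 0.004 m and value of joint cam_lever above 0.33 rad and (contact force between the fingers and leg_tube above 1 N or contact force between the fingers and leg_collar above 1 N)), for 0.2 s.
2. the lever is shut (less than 0.06 rad) with the leg at the ring and held by the fingers (x of lower_leg in the frame of ring_face between -0.004 and 0.004 m and value of joint cam_lever below 0.06 rad and (contact force between the fingers and leg_tube above 1 N or contact force between the fingers and leg_collar above 1 N)), for 0.2 s.
At the end, for the whole second after the job is handed in: The collar's mouth is within 4 mm of the ring's face and still, the lever is shut (under 0.06 rad), the fingers still hold the lower leg (over 2 N on its tube or collar, not only on the lever), the ring has not shifted by 4 mm, and the three bystanders are within 30 mm of their starts (x of lower_leg in the frame of ring_face between -0.004 and 0.004 m and value of joint cam_lever below 0.06 rad and (contact force between the fingers and leg_tube above 2 N or contact force between the fingers and leg_collar above 2 N) and velocity of joint leg_slide between -0.005 and 0.005 m/s and distance of ring_face from where it was at the start of the episode below 0.004 m and distance of each of flood_lamp, cleaner_bottle, paint_can from where it was at the start of the episode below 0.03 m); the arm keeps its last pose, push and grip.
It fails at once if the lever is swung below 0.28 rad, where the cam bites, while the leg's mouth is more than 6 mm from the ring (value of joint cam_lever below 0.28 rad and not (x of lower_leg in the frame of ring_face between -0.006 and 0.006 m)).
It fails at once if the marker ring is pushed along the tube (4 mm) (distance of ring_face from where it was at the start of the episode above 0.004 m).
It fails at once if a bystander is knocked 30 mm or more (distance of any of flood_lamp, cleaner_bottle, paint_can from where it was at the start of the episode above 0.03 m).
It also fails if it takes over 34 s, if anything falls off the work surface, if the arm or the gripper's body presses on something with over 40 N, if the wrist force passes 120 N, or if a joint passes its speed limit or range.

## Robot

A 6-joint arm with a two-finger parallel gripper is mounted at the origin on the work surface. World frame = base frame: x ahead of the robot, y to its left, z up, the work surface at z = 0. Lengths are in m, angles in rad, forces in N, time in s.
With the tool pointing down it reaches from about 0.375 to 0.9 m from the base axis. Payload 3.1 kg.
Tool frame: the origin (TCP) lies on the centre line of the jaws, within the pads' length; the fingertips stand 25 mm ahead of it and the grasp point (between the pads) lies 6 mm ahead of it (manip.tip_extent is the distance from the TCP to the fingertips, in m); z points along the fingers, y is the line along which they close (so a half turn about z gives the same grasp; the last joint's range is limited). The gripper opens to 85 mm and grips with 20 to 120 N. Pads are 22 mm wide; open, the fingers measure 114 mm over their backs; the gripper's body (76 mm by 85 mm) begins 54 mm behind the grasp point. The pads swing forward as they close: fully open they stand 13 mm farther back than shut.
Start: joints at [1.071, 0.527, 1.433, -0, 1.181, -0.178], TCP at [0.198, 0.593, 0.256] pointing down, gripper open.
Joint ranges: [-3.08, 3.08], [-0.75, 2.2], [0.22, 2.44], [-1.43, 4.57], [0, 2.65], [-2.85, 2.85]. Speed limits (rad/s): [2.79, 2.79, 3.14, 3.14, 3.14, 3.14].

## Interface

Orientations are given as a unit quaternion [x, y, z, w].
In Python, from station import readout, imaging, order, manip gives the robot as it stands.
- The arm moves only by the tool move_arm, never from a script. Its argument "rows" is a list of rows, each a list of 7 numbers: the turn, a rotation vector about the tool's x, y, z in degrees, then the shift along the tool's x, y, z in mm, then the closure, from 0 (fully open) to 1 (shut). A call has 1 to 12 rows; each row is the pose to reach, as a shift and turn from the pose commanded when the call began, along the tool's axes at that moment; what a row does not reach only later rows make up. A row lasts 1/12 s, in which the tool goes at most 41.7 mm and 7.16 degrees, less where a joint would pass 70% of its speed; a pose out of reach is approached as far as the arm can. A call with a gripper value outside its range is refused whole. The fingers move at their own pace and stop on an object; "squeeze" is the grip in N (left out, the last holds). Time passes only in rows, so rows that repeat a pose let the fingers close. It gives the time, the measured TCP pose, the force, the opening and the grip force at its end, in the units of the state.
- readout.sense(): the state, without advancing time (a new reading comes with each control period).
- imaging.snapshot(name): name is "side" or "top" or "wrist"; returns a dict with "img" (480x640x3 uint8, red, green, blue), "z_map" (480x640 float32, m along the optical axis (not along the pixel's ray), 0 where there is no reading), "fovy" (degrees; the focal length in pixels is half the picture's height over the tangent of half this angle, whatever the lens; pixels are square), "cx", "cy" (the principal point, pixels), "rvec" (rotation vector, rad) and "tvec" (3), from world to camera coordinates, as OpenCV has them. Camera axes: x right, y down, z forward; pixel columns grow to the right and rows downward; lengths in m; the calibration is good to about 2 mm. A picture is of the moment at which its call begins.
- order.sign_off(): hands the job in; it is judged then, once.
The state is a dict: "t": time; "q": joint angles; "qd": joint speeds; "tau": joint torques, N m; "tcp_pos": TCP position; "tool_rot": TCP orientation; "force": force on the tool from outside, world axes, zero at the start; "ft_torque": the same for the moment, N m; "finger_gap": opening from 0.0 (shut) to 1.0 (fully open); "gripper_force": force on a finger pad.
Only numpy, scipy, OpenCV 4.12 (cv2) and the standard library are available. Lean on these libraries where they do the work, as an engineer would, in place of code of your own. Each camera call takes 0.05 s, during which the arm holds its last target. There are 200 camera calls.

## Working session

There is one attempt and no reset: what is moved stays moved. The work goes in short steps, Python scripts to look and compute and a tool call to move; the robot and the scene stay as the last step left them, time stands still between calls to the robot, and variables do not carry over. Pictures are saved under pics/ and viewed, at most 10 in all, crops included, and the job is handed in when it is done.

Besides the shell and the picture viewer there is one more tool, called as name(argument=value, ...) on one line, values as JSON. move_arm: Moves the arm, as the interface text tells. Its arguments: {"type":"object","properties":{"rows":{"type":"array"},"squeeze":{"type":"number"}},"required":["rows"]}

```bash
mkdir -p pics; ls
cat > h.py <<'E'
import numpy as np, cv2
from station import readout, imaging, order, manip
def snap(n):
    s=imaging.snapshot(n); R=cv2.Rodrigues(np.array(s['rvec'],float))[0]; t=np.array(s['tvec'],float).ravel()
    f=240/np.tan(np.radians(s['fovy'])/2)
    return s,R,t,f
def cloud(s,R,t,f):
    v,u=np.mgrid[:480,:640]; z=s['z_map'].astype(float)
    c=np.stack([(u-s['cx'])/f*z,(v-s['cy'])/f*z,z],-1)
    return (c-t)@R
E
python3 - <<'E'
from h import *
for n in('top','side'):
    s,R,t,f=snap(n); np.savez(f'{n}0.npz',img=s['img'],P=cloud(s,R,t,f),R=R,t=t,f=f,c=[s['cx'],s['cy']],z=s['z_map'])
    cv2.imwrite(f'pics/{n}0.png',s['img'][:,:,::-1]); print(n,-R.T@t,f,(s['z_map']>0).mean())
print(readout.sense())
E
```

```text
pics
top [ 0.39751929 -0.10772148  1.31314345] 620.7681304668796 0.99595703125
side [ 0.15140043 -0.73762187  0.64588819] 463.7263152472773 0.9959212239583334
{'t': 0.1, 'q': array([ 1.07052791e+00,  5.28380887e-01,  1.43379062e+00, -1.16642864e-05,
        1.18140396e+00, -1.78487487e-01]), 'qd': array([ 0.00144201, -0.00102373, -0.00432668,  0.0005105 ,  0.00103997,
        0.00166755]), 'tau': array([-4.21258956e-04, -4.43301129e+01, -1.78585410e+01, -2.10920607e-04,
        3.88622531e-03, -1.12979893e-05]), 'tcp_pos': array([0.19733306, 0.59239268, 0.25542147]), 'tool_rot': array([ 1.60194967e-01,  9.87084895e-01, -9.36653146e-04, -3.24953772e-04]), 'force': array([ 0.03236821, -0.58163677,  0.07502996]), 'ft_torque': array([-0.00283573,  0.0042381 ,  0.01427248]), 'gripper_force': 0.0, 'finger_gap': 1.0015800719538561}
```

View pics/top0.png

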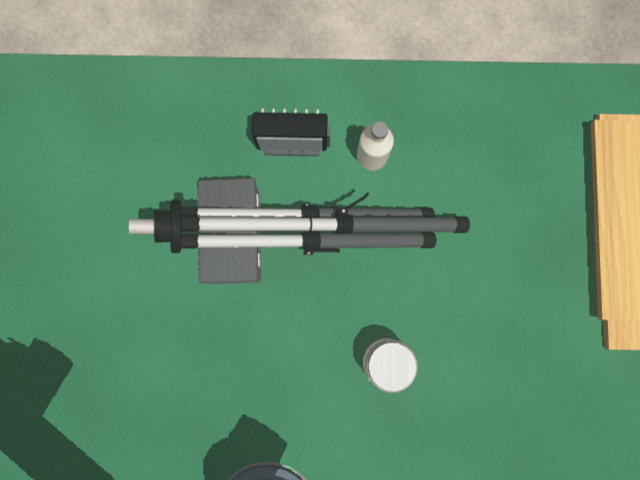

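View pics/side0.png

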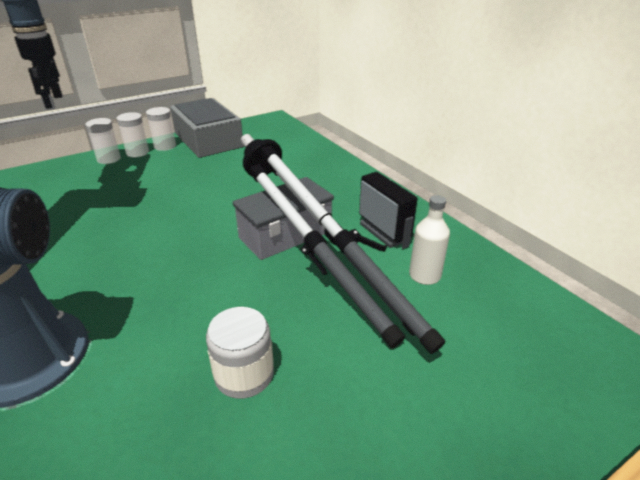

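The top view shows the top leg along row 224: the ring is near column 310, the mouth near 337, the foot at 468, and the open lever runs from (345,212) to (368,195) on the far side. The side view agrees, with the bottle beyond the lever tip and the can on the robot's side.

```bash
cat > fit.py <<'E'
from h import *
d=np.load('top0.npz'); P=d['P'];img=d['img'].astype(int)
# crest row per column -> axis
pts=[]
for u in range(205,465,2):
    c=P[205:250,u]; i=np.argmax(c[:,2]); pts.append((u,i+205,*c[i],*img[i+205,u]))
pts=np.array(pts)
for p in pts[::4]: print(np.round(p,3))
# tube surface points: rigid fit of cylinder with slope fixed .26
from scipy.optimize import least_squares
def axisfit(u0,u1,r):
    Q=P[212:236,u0:u1].reshape(-1,3)
    crest=np.median(pts[(pts[:,0]>=u0)&(pts[:,0]<u1)][:,4])
    A=None
    def res(p,Q):
        a=np.array([p[0],p[1],p[2]]); yaw,sl=p[3],p[4]
        x=np.array([np.cos(yaw)*np.cos(sl),np.sin(yaw)*np.cos(sl),-np.sin(sl)])
        v=Q-a; return np.linalg.norm(v-np.outer(v@x,x),axis=1)-r
    m=np.median(Q,0)
    c=pts[(pts[:,0]>=u0)&(pts[:,0]<u1)]
    pc=c[len(c)//2,2:5]
    f=lambda p:res([p[0],pc[1],p[1],p[2],p[3]],Q)
    s=least_squares(f,[pc[0],pc[2]-r,-np.pi/2,.26],loss='soft_l1',f_scale=.001)
    print(u0,u1,'axis pt',s.x[0],pc[1],s.x[1],'yaw,slope',s.x[2:],'res',np.median(abs(s.fun)))
axisfit(215,305,.012); axisfit(356,450,.015)
E
python3 fit.py
```

```text
[2.05e+02 2.23e+02 5.68e-01 1.10e-01 1.99e-01 2.29e+02 2.29e+02 2.24e+02]
[2.13e+02 2.24e+02 5.68e-01 9.70e-02 1.92e-01 2.31e+02 2.32e+02 2.27e+02]
[2.21e+02 2.22e+02 5.72e-01 8.30e-02 1.88e-01 2.19e+02 2.20e+02 2.15e+02]
[2.29e+02 2.19e+02 5.79e-01 6.90e-02 1.86e-01 1.83e+02 1.83e+02 1.78e+02]
[2.37e+02 2.22e+02 5.74e-01 5.40e-02 1.82e-01 2.20e+02 2.20e+02 2.15e+02]
[2.45e+02 2.19e+02 5.81e-01 4.00e-02 1.77e-01 1.82e+02 1.82e+02 1.76e+02]
[2.53e+02 2.22e+02 5.76e-01 2.60e-02 1.72e-01 2.20e+02 2.20e+02 2.15e+02]
[2.61e+02 2.24e+02 5.73e-01 1.10e-02 1.72e-01 2.30e+02 2.30e+02 2.26e+02]
[ 2.69e+02  2.23e+02  5.75e-01 -3.00e-03  1.67e-01  2.26e+02  2.26e+02
  2.21e+02]
[ 2.77e+02  2.21e+02  5.80e-01 -1.80e-02  1.64e-01  2.14e+02  2.14e+02
  2.07e+02]
[ 2.85e+02  2.22e+02  5.79e-01 -3.30e-02  1.60e-01  2.18e+02  2.19e+02
  2.14e+02]
[ 2.93e+02  2.23e+02  5.78e-01 -4.80e-02  1.55e-01  2.25e+02  2.25e+02
  2.20e+02]
[ 3.01e+02  2.25e+02  5.75e-01 -6.30e-02  1.52e-01  2.27e+02  2.27e+02
  2.22e+02]
[ 3.09e+02  2.19e+02  5.88e-01 -7.70e-02  1.45e-01  1.23e+02  1.25e+02
  1.21e+02]
[ 3.17e+02
[... 1161 characters left out ...]
01  6.100e+01]
[ 4.29e+02  2.21e+02  5.98e-01 -3.16e-01  8.50e-02  9.80e+01  1.03e+02
  1.01e+02]
[ 4.37e+02  2.24e+02  5.93e-01 -3.33e-01  8.20e-02  1.06e+02  1.10e+02
  1.08e+02]
[ 4.45e+02  2.23e+02  5.95e-01 -3.49e-01  7.80e-02  1.06e+02  1.10e+02
  1.07e+02]
[ 4.53e+02  2.24e+02  5.94e-01 -3.66e-01  7.40e-02  1.07e+02  1.11e+02
  1.07e+02]
[ 4.61e+02  2.23e+02  5.97e-01 -3.83e-01  7.20e-02  5.90e+01  6.20e+01
  5.70e+01]
215 305 axis pt 0.580220726898478 0.015225037002986703 0.1421236744052854 yaw,slope [-1.45569574  0.45898725] res 0.01607769815218338
356 450 axis pt 0.5923992144942689 -0.26209368524269316 0.07969376118720815 yaw,slope [-1.5068346   0.29259228] res 0.004200169852503183
```

```bash
cat > fit.py <<'E'
from h import *
from scipy.optimize import least_squares
d=np.load('top0.npz'); P=d['P'];img=d['img']; z=d['z']
g=img.astype(int).sum(2)/3
def ax(p):
    yaw,sl=p[2],p[3]
    x=np.array([np.cos(yaw)*np.cos(sl),np.sin(yaw)*np.cos(sl),-np.sin(sl)]); return np.array([p[0],-.15,p[1]]),x
S=[]
for (u0,u1,r) in((215,300,.012),(360,448,.015)):
    Q=P[212:238,u0:u1].reshape(-1,3); Q=Q[Q[:,2]<.3]; S.append((Q,r))
p=np.array([.583,.115,-1.54,.26])
for k in range(6):
    def sel(Q,r):
        a,x=ax(p); v=Q-a; w=v-np.outer(v@x,x); dd=np.linalg.norm(w,axis=1)-r
        return Q[(abs(dd)<(.008 if k<3 else .004))&(w[:,2]>.3*r)]
    T=[(sel(Q,r),r) for Q,r in S]
    def res(p):
        a,x=ax(p); o=[]
        for Q,r in T:
            v=Q-a; o.append(np.linalg.norm(v-np.outer(v@x,x),axis=1)-r)
        return np.concatenate(o)
    s=least_squares(res,p,loss='soft_l1',f_scale=.001); p=s.x
print('axis',p,'med|res|',np.median(abs(s.fun)),[len(t[0]) for t in T])
a,x=ax(p); y=np.cross([0,0,1],x); y/=np.linalg.norm(y); zz=np.cross(x,y)
np.savez('leg.npz',a=a,x=x,y=y,z=zz); print('x,y,z',x,y,zz)
R,t,f,c=d['R'],d['t'],float(d['f']),d['c']
def proj(X): q=R@X+t; return f*q[0]/q[2]+c[0], f*q[1]/q[2]+c[1]
# brightness profile along crest
for name,r in(('crest',.012),):
    out=[]
    for s_ in np.arange(-.12,.32,.002):
        u,v=proj(a+x*s_+zz*r); out.append((round(s_*1000),round(float(cv2.getRectSubPix(img,(1,1),(u,v)).mean())) ,round(u,1)))
    print([o[:2] for o in out])
# lever points: cloud in leg frame, dark, y in 20..80mm, height near axis
L=(P-a)@np.stack([x,y,zz],1)
m=(g<70)&(L[...,1]>.022)&(L[...,1]<.075)&(abs(L[...,2])<.02)&(L[...,0]>-.05)&(L[...,0]<.12)&(z>0)
v,u=np.nonzero(m); print('lever px',m.sum()); print(np.round(L[m][::max(1,m.sum()//30)]*1000).tolist())
# bystander extents
for n,(v0,v1,u0,u1) in dict(lamp=(100,160,245,335),bottle=(118,175,350,400),can=(335,395,360,420)).items():
    Q=P[v0:v1,u0:u1].reshape(-1,3); Q=Q[(Q[:,2]>.04)&(Q[:,2]<.4)]; print(n,np.round(Q.min(0),3),np.round(Q.max(0),3))
E
python3 fit.py
```

```text
axis [ 0.58533109  0.11253274 -1.51355698  0.26006381] med|res| 0.0011407325708272607 [950, 1165]
x,y,z [ 0.0552844  -0.96479092 -0.25714222] [ 0.99836228  0.0572081  -0.        ] [ 0.01471062 -0.25672109  0.96637357]
[(-120, 220), (-118, 220), (-116, 221), (-114, 221), (-112, 221), (-110, 220), (-108, 221), (-106, 220), (-104, 220), (-102, 220), (-100, 221), (-98, 220), (-96, 221), (-94, 220), (-92, 221), (-90, 220), (-88, 220), (-86, 220), (-84, 219), (-82, 221), (-80, 222), (-78, 205), (-76, 112), (-74, 96), (-72, 182), (-70, 219), (-68, 220), (-66, 220), (-64, 220), (-62, 220), (-60, 220), (-58, 219), (-56, 220), (-54, 220), (-52, 220), (-50, 220), (-48, 219), (-46, 220), (-44, 220), (-42, 220), (-40, 219), (-38, 219), (-36, 219), (-34, 219), (-32, 219), (-30, 219), (-28, 221), (-26, 219), (-24, 179), (-22, 95), (-20, 55), (-18, 53), (-16, 54), (-14, 54), (-12, 54), (-10, 53), (-8, 55), (-6, 55), (-4, 54), (-2, 54), (0, 54), (2, 53), (4, 53), (6, 52), (8, 57), (10, 82), (12, 104), (14, 108), (16, 108), (18, 107), (20, 107), (22, 106), (24, 108), (26, 106), (28, 107), (30, 107), (
[... 1872 characters left out ...]
.0, 5.0], [16.0, 43.0, 10.0], [24.0, 44.0, 7.0], [17.0, 42.0, 9.0], [10.0, 39.0, 9.0], [16.0, 39.0, 10.0], [15.0, 38.0, 7.0], [9.0, 36.0, 6.0], [1.0, 34.0, 5.0], [7.0, 34.0, 6.0], [-17.0, 31.0, 12.0], [-11.0, 31.0, 10.0], [-4.0, 31.0, 9.0], [3.0, 32.0, 6.0], [-16.0, 29.0, 8.0], [-11.0, 29.0, 11.0], [-3.0, 29.0, 11.0], [-20.0, 30.0, -8.0], [-20.0, 27.0, 13.0], [-13.0, 27.0, 11.0], [-2.0, 27.0, 13.0], [-16.0, 28.0, -8.0], [-15.0, 25.0, 10.0], [-20.0, 26.0, -8.0], [-19.0, 23.0, 10.0], [-4.0, 22.0, 15.0], [-19.0, 24.0, -6.0], [-17.0, 23.0, -11.0]]
lamp [ 0.75  -0.113  0.04 ] [0.815 0.048 0.135]
bottle [ 0.719 -0.24   0.04 ] [ 0.787 -0.173  0.195]
can [ 0.265 -0.29   0.04 ] [ 0.364 -0.189  0.122]
```

```bash
cat >> h.py <<'E'
from scipy.spatial.transform import Rotation as Ro
l=np.load('leg.npz'); A,X,Y,Z=l['a'],l['x'],l['y'],l['z']
RT=np.stack([-X,Y,-Z],1)
def goal(s,c,h):  # mm in leg frame (s along leg from a) -> rotvec deg, shift mm in tool axes
    st=readout.sense(); R0=Ro.from_quat(st['tool_rot']).as_matrix()
    T=A+(s*X+c*Y+h*Z)/1000
    print('target',np.round(T,3),'turn',np.round(np.degrees(Ro.from_matrix(R0.T@RT).as_rotvec()),1),'shift',np.round(R0.T@(T-st['tcp_pos'])*1000,1))
def where():
    st=readout.sense(); p=(st['tcp_pos']-A)*1000; R0=Ro.from_quat(st['tool_rot']).as_matrix()
    print('t %.2f leg s,c,h'%st['t'],np.round([p@X,p@Y,p@Z],1),'terr',np.round(np.degrees(Ro.from_matrix(R0.T@RT).as_rotvec()),1),'F leg',np.round([st['force']@X,st['force']@Y,st['force']@Z],1),'gap',round(st['finger_gap'],3),'gf',round(st['gripper_force'],1))
E
python3 -c "
from h import *
where();goal(23,18,130);goal(23,18,4);print(manip.__dict__.keys(), manip.tip_extent)"
```

```text
t 0.10 leg s,c,h [-774.4 -344.9  -58.2] terr [-9.  13.1 67.9] F leg [ 0.5 -0.   0.2] gap 1.002 gf 0.0
target [ 0.606 -0.205  0.232] turn [-9.  13.1 67.9] shift [-640.2 -626.6   24.2]
target [ 0.605 -0.172  0.11 ] turn [-9.  13.1 67.9] shift [-628.2 -596.2  145.9]
dict_keys([]) 0.025
```

move_arm(rows=[[0,0,0,0,0,-40,0],[0,0,0,0,0,-80,0],[0,0,0,0,0,-120,0],[-1,1,7,-30,-30,-130,0],[-2,3,14,-60,-60,-130,0],[-3,4,20,-90,-90,-130,0],[-4,6,27,-120,-120,-130,0],[-5,7,34,-150,-150,-130,0],[-5,8,41,-180,-180,-130,0],[-6,9,48,-210,-210,-130,0],[-7,10,54,-240,-240,-130,0],[-8,12,61,-270,-270,-130,0]])

```text
t: 1.1
tcp_pos: [0.3647, 0.2569, 0.3863]
tool_rot: [0.637, 0.761, 0.082, -0.088]
force: [0.6, 0.0, 0.4]
finger_gap: 1.002
gripper_force: 0.0
```

```bash
python3 -c "
from h import *
where();goal(23,18,150);goal(23,18,90)"
```

```text
t 1.10 leg s,c,h [-475.1 -197.   156.9] terr [-1.   1.1  6.8] F leg [-0.1  0.6  0.4] gap 1.002 gf 0.0
target [ 0.607 -0.21   0.252] turn [-1.   1.1  6.8] shift [-519.8  154.9   13.6]
target [ 0.606 -0.194  0.194] turn [-1.   1.1  6.8] shift [-518.8  156.    73.6]
```

move_arm(rows=[[0,0,3,-39,12,0,0],[-1,1,7,-78,23,0,0],[-1,1,7,-117,35,0,0],[-1,1,7,-156,47,0,0],[-1,1,7,-195,58,0,0],[-1,1,7,-234,70,0,0],[-1,1,7,-273,82,0,0],[-1,1,7,-312,93,0,0],[-1,1,7,-351,105,0,0],[-1,1,7,-390,117,0,0],[-1,1,7,-430,128,0,0],[-1,1,7,-460,140,5,0]])

```text
t: 2.1
tcp_pos: [0.585, -0.1583, 0.2738]
tool_rot: [0.682, 0.721, 0.088, -0.092]
force: [1.0, -0.1, 0.1]
finger_gap: 1.0
gripper_force: 0.0
```

```bash
python3 -c "
from h import *
where();goal(23,18,90)"
```

```text
t 2.10 leg s,c,h [-33.5  -0.8 157.9] terr [ 0.1  0.3 -0.1] F leg [0.1 1.  0.1] gap 1.0 gf 0.0
target [ 0.606 -0.194  0.194] turn [ 0.1  0.3 -0.1] shift [-56.2  18.8  68.2]
```

move_arm(rows=[[0,0,0,-20,5,25,0],[0,0,0,-38,10,50,0],[0,0,0,-38,10,60,0],[0,0,0,-38,10,60,0],[0,0,0,-38,10,60,0],[0,0,0,-38,10,60,0]])

```text
t: 2.6
tcp_pos: [0.5956, -0.1747, 0.2085]
tool_rot: [0.68, 0.722, 0.088, -0.092]
force: [-0.1, 0.1, 0.7]
finger_gap: 1.0
gripper_force: 0.0
```

Run:
```python
from h import *
where();goal(23,18,90);goal(23,18,4)
s,R,t,f=snap('wrist'); np.savez('w1.npz',img=s['img'],P=cloud(s,R,t,f),R=R,t=t,f=f,c=[s['cx'],s['cy']],z=s['z_map'])
cv2.imwrite('pics/w1.png',s['img'][:,:,::-1]); print(-R.T@t,f)
```

```text
t 2.60 leg s,c,h [-0.3  8.9 99.2] terr [0.1 0.2 0.1] F leg [-0.3 -0.1  0.6] gap 1.0 gf 0.0
target [ 0.606 -0.194  0.194] turn [0.1 0.2 0.1] shift [-23.3   9.1   9.3]
target [ 0.605 -0.172  0.11 ] turn [0.1 0.2 0.1] shift [-23.    9.   95.3]
[ 0.59314702 -0.12779869  0.34265578] 421.114221426497
```

View pics/w1.png

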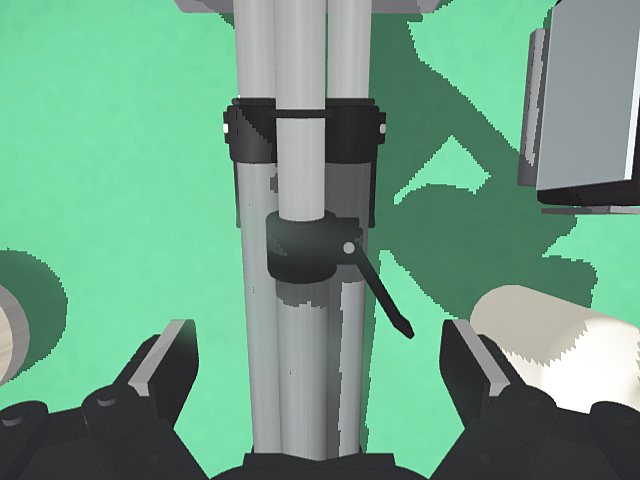

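The wrist view shows the ring at (301,113), the mouth edge near row 218, the pin at (349,247), the lever tip near (408,335), and both fingers clear of the leg. I'll check the leg frame against this view.

```bash
cat > chk.py <<'E'
from h import *
def chk(d,rng=(-90,20)):
    R,t,f,c=d['R'],d['t'],float(d['f']),d['c']; img=d['img']; g=img.mean(2)
    C=-R.T@t; 
    def proj(s,y,h): q=R@(A+(s*X+y*Y+h*Z)/1000)+t; return f*q[0]/q[2]+c[0], f*q[1]/q[2]+c[1]
    cl=np.array([(C-A)@X,(C-A)@Y,(C-A)@Z])*1000; print('cam in leg',cl.round(1))
    prof=[(s,int(cv2.getRectSubPix(img,(3,1),proj(s,0,12)).mean())) for s in np.arange(*rng,1.)]
    v=np.array([p[1] for p in prof]); e=[(prof[i][0]+.5,int(v[i]),int(v[i+1])) for i in range(len(v)-1) if abs(v[i+1]-v[i])>25]; print('edges at h12',e)
    # cross profile on upper tube at s=-45 in plane h=0
    q=[(y,int(cv2.getRectSubPix(img,(1,1),proj(-45,y,0)).mean())) for y in np.arange(-18,18.5,1)]; print(q)
    return proj
if __name__=='__main__':
    d=np.load('w1.npz'); pr=chk(d)
    print('pin',pr(-9.5,24.5,8),'ring',pr(-73.5,0,16))
    # lever tip & pin by ray onto plane h=8
    R,t,f,c=d['R'],d['t'],float(d['f']),d['c']; C=-R.T@t
    for u,v in((349,247),(408,335),(395,325)):
        r=R.T@np.array([(u-c[0])/f,(v-c[1])/f,1]); k=(.008-(C-A)@Z)/(r@Z); p=(C+k*r-A)*1000; print((u,v),np.round([p@X,p@Y],1))
    L=(d['P']-A)@np.stack([X,Y,Z],1)*1000; m=(abs(L[...,0]+45)<10)&(abs(L[...,1])<14)&(L[...,2]>0); print('alu tube crest h',np.percentile(L[...,2][m],[90,97]))
E
python3 chk.py
```

```text
cam in leg [-80.2   9.1 216.8]
edges at h12 [(np.float64(-77.5), 190, 128), (np.float64(-76.5), 128, 43), (np.float64(-73.5), 45, 88), (np.float64(-72.5), 88, 193), (np.float64(-23.5), 180, 99), (np.float64(-22.5), 99, 67), (np.float64(11.5), 46, 89)]
[(np.float64(-18.0), 157), (np.float64(-17.0), 156), (np.float64(-16.0), 149), (np.float64(-15.0), 145), (np.float64(-14.0), 143), (np.float64(-13.0), 86), (np.float64(-12.0), 122), (np.float64(-11.0), 170), (np.float64(-10.0), 171), (np.float64(-9.0), 175), (np.float64(-8.0), 178), (np.float64(-7.0), 181), (np.float64(-6.0), 179), (np.float64(-5.0), 182), (np.float64(-4.0), 183), (np.float64(-3.0), 184), (np.float64(-2.0), 183), (np.float64(-1.0), 186), (np.float64(0.0), 184), (np.float64(1.0), 184), (np.float64(2.0), 181), (np.float64(3.0), 181), (np.float64(4.0), 181), (np.float64(5.0), 184), (np.float64(6.0), 182), (np.float64(7.0), 180), (np.float64(8.0), 178), (np.float64(9.0), 174), (np.float64(10.0), 173), (np.float64(11.0), 171), (np.float64(12.0), 128), (np.float64(13.0), 80), (np.float64(14.0), 84), (np.float64(15.0), 84), (np.float64(16.0), 85), (np.float64(17.0), 87), (np.float64(18.0), 87)]
pin (np.float64(347.5609266187325), np.float64(243.97211131653285)) ring (np.float64(298.5819679356072), np.float64(117.01029026430265))
(349, 247) [-7.8 25.3]
(408, 335) [44.6 59.9]
(395, 325) [38.3 52.2]
alu tube crest h [13.22531995 13.68971429]
```

move_arm(rows=[[0,0,0,-12,5,0,0],[0,0,0,-23,9,15,0],[0,0,0,-23,9,35,0],[0,0,0,-23,9,52,0],[0,0,0,-23,9,65,0],[0,0,0,-23,9,75,0],[0,0,0,-23,9,83,0],[0,0,0,-23,9,90,0],[0,0,0,-23,9,95,0],[0,0,0,-23,9,95,0],[0,0,0,-23,9,95,0]])

```text
t: 3.57
tcp_pos: [0.6044, -0.1732, 0.1093]
tool_rot: [0.681, 0.721, 0.088, -0.093]
force: [0.2, -0.5, -0.5]
finger_gap: 0.995
gripper_force: 0.0
```

Run:
```python
from h import *
where()
s,R,t,f=snap('wrist'); np.savez('w2.npz',img=s['img'],P=cloud(s,R,t,f),R=R,t=t,f=f,c=[s['cx'],s['cy']],z=s['z_map'])
cv2.imwrite('pics/w2.png',s['img'][:,:,::-1])
```

```text
t 3.57 leg s,c,h [24.3 17.7  3.1] terr [0.  0.2 0. ] F leg [ 0.7  0.1 -0.3] gap 0.995 gf 0.0
```

View pics/w2.png

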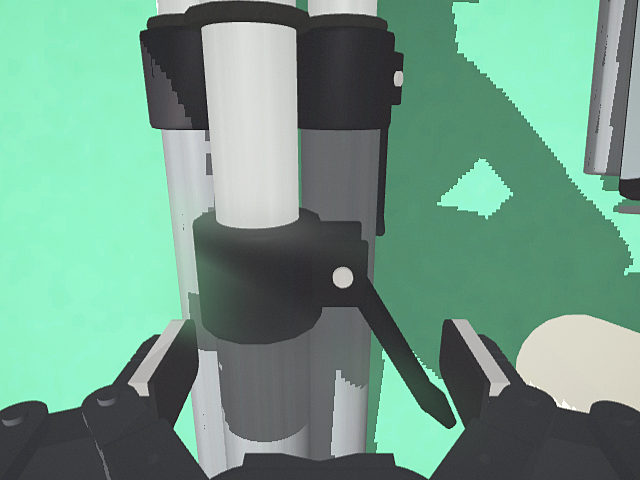

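The fingers straddle the leg: the left finger (175,350) is clear of the collar, and the right one (455,360) is outside the lever. Next I bring the left finger against the tube.

move_arm(rows=[[0,0,0,0,1,0,0.12],[0,0,0,0,2,0,0.12],[0,0,0,0,3,0,0.12],[0,0,0,0,4,0,0.12],[0,0,0,0,5,0,0.12],[0,0,0,0,6,0,0.12],[0,0,0,0,6,0,0.12],[0,0,0,0,6,0,0.12]], squeeze=40)

```text
t: 4.28
tcp_pos: [0.6092, -0.1728, 0.1092]
tool_rot: [0.681, 0.721, 0.087, -0.094]
force: [-5.2, -2.3, 3.3]
finger_gap: 0.877
gripper_force: 2.2
```

Run:
```python
from h import *
where()
s,R,t,f=snap('wrist'); cv2.imwrite('pics/w3.png',s['img'][:,:,::-1])
```

```text
t 4.28 leg s,c,h [24.2 22.5  3. ] terr [-0.1  0.2  0. ] F leg [ 1.1 -5.4  3.7] gap 0.877 gf 2.2
```

View pics/w3.png

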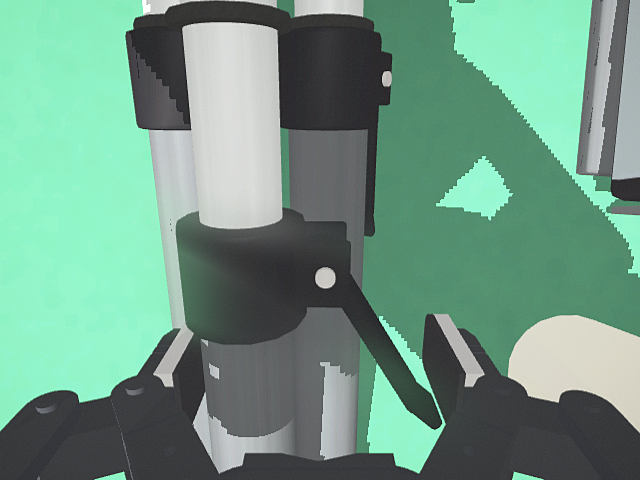

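The left finger (180,370) now touches the tube with about 5 N, and the right one (440,350) is still clear of the lever. Next I push uphill.

move_arm(rows=[[0,0,0,4,6,0,0.12],[0,0,0,8,6,0,0.12],[0,0,0,12,6,0,0.12],[0,0,0,16,6,0,0.12],[0,0,0,20,6,0,0.12],[0,0,0,24,6,0,0.12],[0,0,0,28,6,0,0.12],[0,0,0,32,6,0,0.12],[0,0,0,36,6,0,0.12],[0,0,0,40,6,0,0.12],[0,0,0,40,6,0,0.12],[0,0,0,40,6,0,0.12]])

```text
t: 5.33
tcp_pos: [0.6071, -0.133, 0.1192]
tool_rot: [0.679, 0.722, 0.084, -0.1]
force: [-16.4, -3.8, 10.1]
finger_gap: 0.878
gripper_force: 8.4
```

```bash
cat > see.py <<'E'
import sys; from chk import *
where()
s,R,t,f=snap('wrist'); d=dict(img=s['img'],R=R,t=t,f=f,c=[s['cx'],s['cy']]); chk(d,(-85,40)); cv2.imwrite(sys.argv[1],s['img'][:,:,::-1])
E
python3 see.py pics/w4.png
```

```text
t 5.33 leg s,c,h [-16.9  22.7   2.4] terr [-0.9 -0.   0.1] F leg [  0.2 -16.6  10.5] gap 0.878 gf 8.4
cam in leg [-96.3  25.  120.3]
edges at h12 [(np.float64(-76.5), 195, 64), (np.float64(-72.5), 77, 213), (np.float64(-64.5), 201, 91), (np.float64(-28.5), 55, 103), (np.float64(5.5), 93, 197), (np.float64(11.5), 188, 53)]
[(np.float64(-18.0), 89), (np.float64(-17.0), 86), (np.float64(-16.0), 86), (np.float64(-15.0), 81), (np.float64(-14.0), 81), (np.float64(-13.0), 78), (np.float64(-12.0), 78), (np.float64(-11.0), 75), (np.float64(-10.0), 73), (np.float64(-9.0), 71), (np.float64(-8.0), 69), (np.float64(-7.0), 67), (np.float64(-6.0), 68), (np.float64(-5.0), 66), (np.float64(-4.0), 65), (np.float64(-3.0), 64), (np.float64(-2.0), 61), (np.float64(-1.0), 59), (np.float64(0.0), 58), (np.float64(1.0), 55), (np.float64(2.0), 55), (np.float64(3.0), 55), (np.float64(4.0), 51), (np.float64(5.0), 51), (np.float64(6.0), 50), (np.float64(7.0), 49), (np.float64(8.0), 48), (np.float64(9.0), 48), (np.float64(10.0), 49), (np.float64(11.0), 47), (np.float64(12.0), 48), (np.float64(13.0), 45), (np.float64(14.0), 48), (np.float64(15.0), 46), (np.float64(16.0), 48), (np.float64(17.0), 48), (np.float64(18.0), 48)]
```

View pics/w4.png

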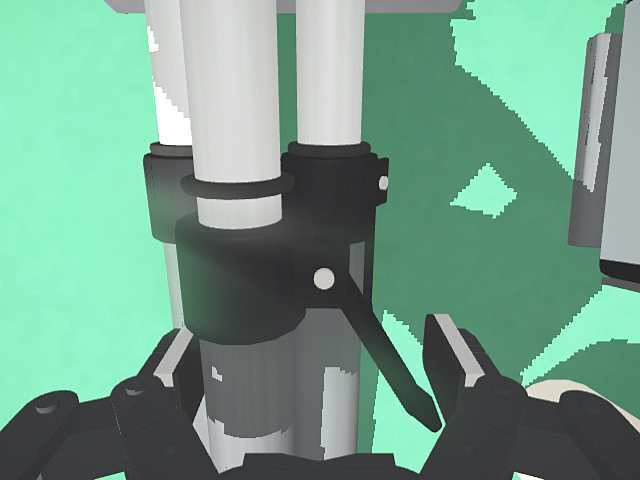

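The leg followed with the left finger without slipping: mouth edge at row ~222, ring at row ~185. About 8.5 mm remain, and the lateral press is a bit high, so I ease it.

move_arm(rows=[[0,0,0,1.5,-0.5,0,0.12],[0,0,0,3,-1,0,0.12],[0,0,0,4.5,-1.2,0,0.12],[0,0,0,6,-1.5,0,0.12],[0,0,0,7,-1.5,0,0.12],[0,0,0,7.8,-1.5,0,0.12],[0,0,0,7.8,-1.5,0,0.12],[0,0,0,7.8,-1.5,0,0.12],[0,0,0,7.8,-1.5,0,0.12]])

```text
t: 6.13
tcp_pos: [0.6067, -0.126, 0.1211]
tool_rot: [0.68, 0.722, 0.084, -0.098]
force: [-13.2, -4.0, 8.9]
finger_gap: 0.882
gripper_force: 6.9
```

```bash
python3 see.py pics/w5.png
```

```text
t 6.13 leg s,c,h [-24.2  22.7   2.5] terr [-0.7  0.   0.1] F leg [  0.9 -13.4   9.4] gap 0.882 gf 6.9
cam in leg [-103.6   24.6  120.4]
edges at h12 [(np.float64(-76.5), 223, 97), (np.float64(-72.5), 92, 164), (np.float64(-71.5), 164, 72), (np.float64(-35.5), 60, 100), (np.float64(-0.5), 98, 186), (np.float64(4.5), 177, 52)]
[(np.float64(-18.0), 86), (np.float64(-17.0), 83), (np.float64(-16.0), 82), (np.float64(-15.0), 81), (np.float64(-14.0), 76), (np.float64(-13.0), 75), (np.float64(-12.0), 73), (np.float64(-11.0), 71), (np.float64(-10.0), 70), (np.float64(-9.0), 66), (np.float64(-8.0), 63), (np.float64(-7.0), 64), (np.float64(-6.0), 62), (np.float64(-5.0), 60), (np.float64(-4.0), 59), (np.float64(-3.0), 58), (np.float64(-2.0), 59), (np.float64(-1.0), 55), (np.float64(0.0), 56), (np.float64(1.0), 55), (np.float64(2.0), 55), (np.float64(3.0), 54), (np.float64(4.0), 53), (np.float64(5.0), 53), (np.float64(6.0), 54), (np.float64(7.0), 54), (np.float64(8.0), 54), (np.float64(9.0), 53), (np.float64(10.0), 50), (np.float64(11.0), 49), (np.float64(12.0), 51), (np.float64(13.0), 49), (np.float64(14.0), 49), (np.float64(15.0), 50), (np.float64(16.0), 50), (np.float64(17.0), 54), (np.float64(18.0), 51)]
```

View pics/w5.png

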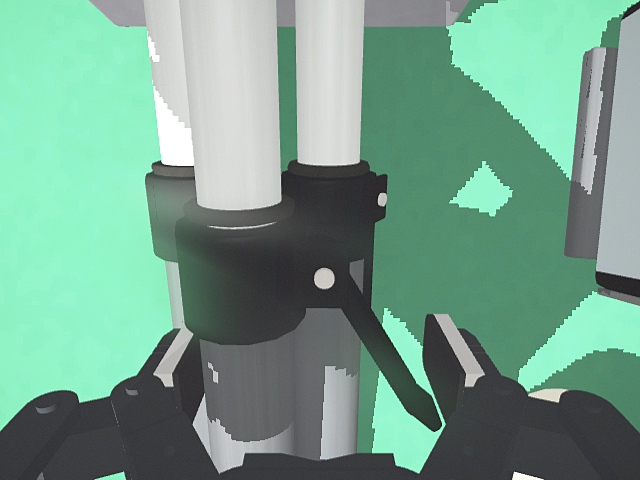

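The mouth is about 1.2 mm from the ring (ring row ~213, mouth row ~225) and the lever is still open. Next I close the right finger while shifting sideways so the left one stays on the tube.

move_arm(rows=[[0,0,0,0.3,0,0,0.14],[0,0,0,0.3,-0.7,0,0.16],[0,0,0,0.3,-1.5,0,0.18],[0,0,0,0.3,-2.3,0,0.2],[0,0,0,0.3,-3.1,0,0.21],[0,0,0,0.3,-3.6,0,0.21],[0,0,0,0.3,-3.6,0,0.21]])

```text
t: 6.77
tcp_pos: [0.6031, -0.1263, 0.1219]
tool_rot: [0.68, 0.722, 0.084, -0.098]
force: [-14.4, -5.5, 12.1]
finger_gap: 0.795
gripper_force: 15.2
```

```bash
python3 see.py pics/w6.png | grep -v '^\[('
```

```text
t 6.77 leg s,c,h [-24.3  19.1   3.3] terr [-0.7  0.   0.1] F leg [  1.4 -14.7  12.9] gap 0.795 gf 15.2
cam in leg [-103.9   20.9  121.1]
edges at h12 [(np.float64(-76.5), 225, 93), (np.float64(-72.5), 92, 173), (np.float64(-71.5), 173, 71), (np.float64(-35.5), 67, 101), (np.float64(-0.5), 96, 193), (np.float64(4.5), 195, 89), (np.float64(5.5), 89, 59)]
```

move_arm(rows=[[0,0,0,0,0,-0.7,0.22],[0,0,0,0,-0.4,-1.2,0.24],[0,0,0,0,-1.2,-1.6,0.26],[0,0,0,0,-2,-2,0.27],[0,0,0,0,-2.4,-2,0.27],[0,0,0,0,-2.4,-2,0.27]])

```text
t: 7.32
tcp_pos: [0.6006, -0.1267, 0.1233]
tool_rot: [0.68, 0.722, 0.084, -0.098]
force: [-14.5, -4.4, 10.4]
finger_gap: 0.736
gripper_force: 14.9
```

```bash
python3 see.py pics/w7.png | grep -v '^\[('
```

```text
t 7.32 leg s,c,h [-24.4  16.6   4.7] terr [-0.7  0.   0.1] F leg [  0.8 -14.7  11. ] gap 0.736 gf 14.9
cam in leg [-103.9   18.4  122.6]
edges at h12 [(np.float64(-76.5), 226, 88), (np.float64(-72.5), 91, 168), (np.float64(-71.5), 168, 76), (np.float64(-0.5), 97, 195), (np.float64(5.5), 193, 153), (np.float64(6.5), 153, 55)]
```

View pics/w7.png

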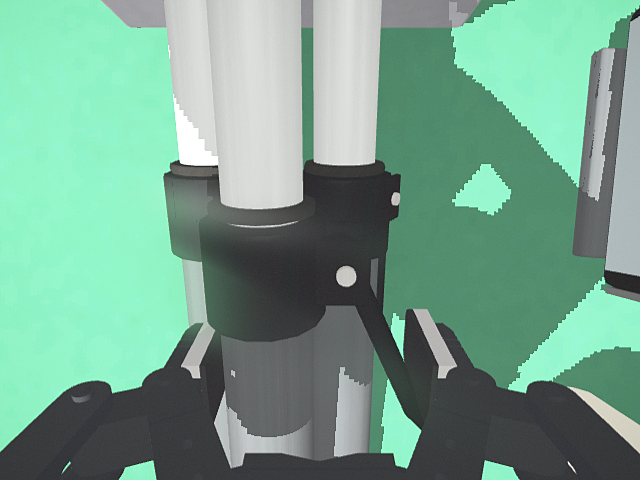

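The right finger (425,340) is just reaching the lever, and the mouth is still at the ring. I continue closing.

move_arm(rows=[[0,0,0,0,0,-0.5,0.29],[0,0,0,0,-0.7,-1,0.31],[0,0,0,0,-1.5,-1.3,0.33],[0,0,0,0,-2.3,-1.6,0.35],[0,0,0,0,-3.2,-1.9,0.37],[0,0,0,0,-4,-2.2,0.39],[0,0,0,0,-4.4,-2.4,0.39],[0,0,0,0,-4.6,-2.4,0.39]], squeeze=50)

```text
t: 8.03
tcp_pos: [0.5956, -0.1275, 0.1256]
tool_rot: [0.68, 0.722, 0.084, -0.099]
force: [-14.0, -4.4, 9.3]
finger_gap: 0.616
gripper_force: 16.1
```

```bash
python3 see.py pics/w8.png | grep -v '^\[('
```

```text
t 8.03 leg s,c,h [-24.5  11.5   7. ] terr [-0.8  0.   0.1] F leg [  1.1 -14.2   9.9] gap 0.616 gf 16.1
cam in leg [-103.9   13.5  124.9]
edges at h12 [(np.float64(-76.5), 204, 77), (np.float64(-72.5), 85, 191), (np.float64(-71.5), 191, 76), (np.float64(-36.5), 62, 92), (np.float64(-0.5), 94, 199), (np.float64(8.5), 196, 56)]
```

move_arm(rows=[[0,0,0,0,0,-0.3,0.41],[0,0,0,0,-0.7,-0.6,0.43],[0,0,0,0,-1.5,-0.9,0.45],[0,0,0,0,-2.3,-1.2,0.47],[0,0,0,0,-3.1,-1.4,0.49],[0,0,0,0,-3.8,-1.5,0.52],[0,0,0,0,-4.3,-1.5,0.55],[0,0,0,0,-4.6,-1.5,0.58],[0,0,0,0,-4.6,-1.5,0.6],[0,0,0,0,-4.6,-1.5,0.6],[0,0,0,0,-4.6,-1.5,0.6]], squeeze=60)

```text
t: 9.0
tcp_pos: [0.5907, -0.1283, 0.1274]
tool_rot: [0.68, 0.721, 0.084, -0.099]
force: [-16.1, -6.1, 12.4]
finger_gap: 0.485
gripper_force: 59.2
```

```bash
python3 see.py pics/w9.png | grep -v '^\[('
```

```text
t 9.00 leg s,c,h [-24.4   6.6   8.9] terr [-0.8 -0.  -0. ] F leg [  1.8 -16.5  13.3] gap 0.485 gf 59.2
cam in leg [-103.9    8.8  126.8]
edges at h12 [(np.float64(-76.5), 204, 68), (np.float64(-72.5), 78, 213), (np.float64(-71.5), 213, 71), (np.float64(-36.5), 60, 100), (np.float64(-0.5), 97, 199), (np.float64(11.5), 202, 73)]
```

View pics/w9.png

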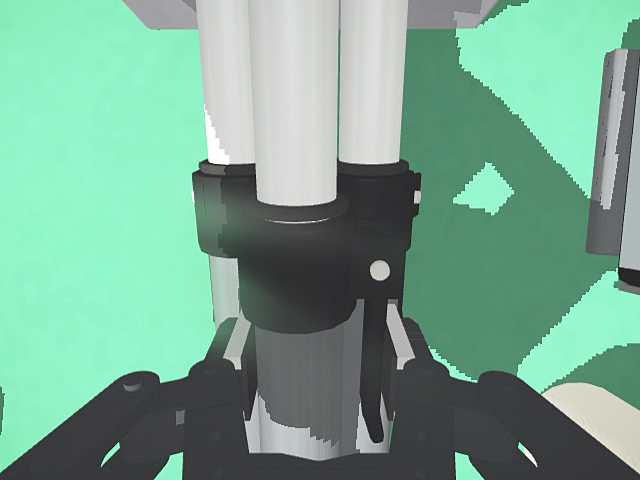

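The lever now lies parallel to the leg (pin (380,270), tip (378,440)), both fingers are loaded, and the ring and mouth have not moved. I squeeze slightly harder, hold, and hand in.

move_arm(rows=[[0,0,0,0,0,0,0.65],[0,0,0,0,0,0,0.65],[0,0,0,0,0,0,0.65],[0,0,0,0,0,0,0.65],[0,0,0,0,0,0,0.65],[0,0,0,0,0,0,0.65],[0,0,0,0,0,0,0.65],[0,0,0,0,0,0,0.65]], squeeze=75)

```text
t: 9.72
tcp_pos: [0.5906, -0.1284, 0.1275]
tool_rot: [0.68, 0.721, 0.084, -0.099]
force: [-17.4, -6.9, 13.9]
finger_gap: 0.481
gripper_force: 74.0
```

```bash
python3 see.py pics/w10.png | grep -v '^\[('; python3 -c "
from h import *
print(order.sign_off())"
```

```text
t 9.72 leg s,c,h [-24.4   6.5   9. ] terr [-0.8 -0.  -0. ] F leg [  2.1 -17.7  15. ] gap 0.481 gf 74.0
cam in leg [-103.8    8.7  126.9]
edges at h12 [(np.float64(-76.5), 197, 68), (np.float64(-72.5), 77, 192), (np.float64(-71.5), 192, 70), (np.float64(-36.5), 61, 99), (np.float64(-0.5), 94, 198), (np.float64(11.5), 199, 99), (np.float64(12.5), 99, 58)]
the job is handed in; nothing more can be done
None
```

I handed the job in after 9.8 s with the mouth measured about 1 mm from the ring, the lever shut against the leg as seen in the wrist camera, and the fingers still gripping the leg at about 74 N; the ring did not shift and nothing else was touched, but the sign-off gave no verdict.

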